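# Clear the drive and close its sprung guard

## Task

Take the spanner that was left lying across the top of the open gear drive and lay it flat in the grey tool tray, without dropping it. Then take the guard by its bar and ease it all the way down, keeping hold so that its spring does not slam it, and finally turn the knurled thumbscrew on the guard clockwise until it seats. Leave the other things on the bench where they are.

Things in the scene. Friction and masses are not known exactly. Their poses are not given: they have to be found in the camera images.
- drive: Fixed gear drive: open-topped grey housing 142 (x) x 168 (y) x 100 mm high on a base plate 180 x 200 mm. Origin: centre of the underside; z up, -x its front (towards the robot). Side and back walls 100 mm high, front wall 55. Inside: white gears to 74 mm up, steel post (18 mm thick, x -4, y +52) to 98 mm. Black motor sticks out 97 mm from the +y wall. Place and yaw vary.
- guard (a joint): Hinge (rad) of the guard, an aluminium flap 142 mm deep, 168 wide, on the back wall's top. 0 = shut, level; grows as it swings up and back; stop at 1.95, where it starts, leaning back, kept there by an over-centre spring: about 2 N at the bar brings it forward. Below about 1.6 spring and weight pull it shut ever harder (6 N at the bar when nearly shut): it slams if let go.
- hinge_mid (a point): Middle of the hinge line, at the centre of the flap's thickness. The hinge axis runs along drive y, at drive x +70 mm and 100 mm up; this point and bar_mid both lie 3 mm above it when the guard is shut.
- bar_mid (a point): Middle of the guard's round steel grip bar, 12 mm thick, parallel to the hinge, 184 mm from it in the flap's plane, on two arms beyond the free edge (114 mm free between the arms, 36 mm gap to the flap). Guard open: 270 mm above the bench; shut: 103 mm, in front of the housing. Can be pinched from above, front and back; it turns between the fingers as the guard swings.
- thumbscrew (a joint): Turn (rad) of the captive thumbscrew on the guard. Grows clockwise seen from above; starts between 0 and 0.5, turns against light friction (0.06 N m) and seats at 1.3, where it stops hard. It stays where it is left.
- screw_top (a point): Centre of the top face of the thumbscrew's round knurled steel head, 40 mm across, grip part 27 mm tall, top 38 mm above the flap's upper face. It stands on the flap's upper side, 74 mm from the hinge line and 52 mm towards drive +y from the middle: reachable from above once the guard is shut, when its axis is vertical. Nothing else stands on the flap.
- spanner: Steel combination spanner 200 mm long along its x axis, handle 140 x 19 mm, 10 mm thick, heads 34 to 38 mm wide, about 220 g. Origin: underside, mid-length. Starts flat across the housing's side walls, 100 mm above the bench, in the front half, roughly along drive y; 25 mm of free space below its middle. The guard cannot shut while it is there.
- tray: Grey plastic tool tray fixed to the bench, 280 (x) x 160 (y) x 30 mm high, walls and floor 4 mm. Origin: centre of the underside, long side along x. A screwdriver lies across it at the +x end (from x +90 mm); the rest is free.
- gear: Bystander: white plastic gear lying flat, 84 mm across, 16 mm high; origin under its centre.
- roller: Bystander: black grooved roller standing on end, 68 mm across, 40 mm high; origin under its centre.
- bottle: Bystander: white bottle, 60 mm across, 160 mm tall; origin under its centre.
- cylinder_block: Bystander: aluminium pneumatic cylinder 110 x 45 x 45 mm with a rod 35 mm long at its -x end; origin under the block's centre.
- can: Bystander: can, 66 mm across, 150 mm tall; origin under its centre.
Things that resemble listed ones, but are neither listed nor needed, are in the scene too. What is meant by the spanner is not brown, and is the smaller of those in its own colour.

How it is judged (in metres and radians):
On the way, in this order (a step that is already met when the one before it is completed fails the run):
1. the spanner lies flat in the tray, released (x of spanner in the frame of tray between -0.13 and 0.13 m and y of spanner in the frame of tray between -0.075 and 0.075 m and z of spanner in the frame of tray below 0.012 m and angle between spanner's own z axis and vertical below 0.12 rad and linear speed of spanner below 0.03 m/s and contact force between spanner and the fingers below 0.1 N), for 0.2 s.
2. the guard is down (value of joint guard below 0.03 rad), for 0.2 s.
3. the thumbscrew is seated with the guard down (value of joint guard below 0.03 rad and value of joint thumbscrew above 1.24 rad), for 0.2 s.
At the end, for the whole second after the job is handed in: The spanner lies flat (within 0.12 rad) and at rest on the tray's floor (its underside less than 12 mm above the tray's underside), released; the guard is shut (within 0.03 rad) and the thumbscrew is turned to its seat (at least 1.24 of 1.3 rad) (all of step 1 and all of step 3); the robot touches nothing.
It fails at once if the spanner was dropped: faster than 0.9 m/s (a free fall of 40 mm) with no finger on it (linear speed of spanner above 0.9 m/s and contact force between spanner and the fingers below 0.1 N).
It fails at once if the guard was let go or slammed: closing faster than 1.5 rad/s while still more than 0.05 rad open (velocity of joint guard below -1.5 rad/s and value of joint guard above 0.05 rad).
It fails at once if a bystander (gear, roller, bottle, pneumatic cylinder or can) was moved by more than 30 mm (distance of any of gear, roller, bottle, cylinder_block, can from where it was at the start of the episode above 0.03 m).
It also fails if it takes over 72 s, if anything falls off the work surface, if the arm or the gripper's body presses on something with over 40 N, if the wrist force passes 120 N, or if a joint passes its speed limit or range.

## Robot

A 6-joint arm with a two-finger parallel gripper is mounted at the origin on the work surface. World frame = base frame: x ahead of the robot, y to its left, z up, the work surface at z = 0. Lengths are in mm, angles in rad, forces in N, time in s.
With the tool pointing down it reaches from about 275 to 1000 mm from the base axis. Payload 8.4 kg.
Tool frame: the origin (TCP) lies at the very end of the fingers, on their centre line; the grasp point (between the pads) lies 19 mm behind it; z points along the fingers, y is the direction in which the jaws open and shut (so a half turn about z gives the same grasp; the last joint's range is limited). The gripper opens to 85 mm and grips with 20 to 120 N. Pads are 22 mm wide; open, the fingers measure 114 mm over their backs; the gripper's body (76 mm by 85 mm) begins 54 mm behind the grasp point. The pads swing forward as they close: fully open they stand 13 mm farther back than shut.
Start: joints at [1.257, 0.353, 1.633, -0, 1.155, -0.002], TCP at [191.731, 594.867, 207.681] pointing down, gripper open.
Joint ranges: [-2.63, 2.63], [-0.92, 2.1], [0.06, 2.66], [-1.3, 4.44], [0, 2.69], [-3.02, 3.02]. Speed limits (rad/s): [2.22, 2.22, 2.79, 3.14, 3.14, 3.14].

## Interface

Orientations are given as a unit quaternion [x, y, z, w].
In Python, from rig import state, grab_frame, hand_in gives the robot as it stands.
- The arm moves only by the tool arm_command, never from a script. Its argument "moves" is a list of rows, each an object of numbers: "dx", "dy", "dz": the shift along the tool's x, y, z in mm; "wx", "wy", "wz": the turn, a rotation vector about the tool's x, y, z in degrees. A call has 1 to 20 rows; each row shifts and turns the commanded pose from where the row before left it, along the tool's axes as they then stand; what a row does not reach is not made up. A row lasts 1/10 s, in which the tool goes at most 50 mm and 8.59 degrees, less where a joint would pass 70% of its speed; a pose out of reach is approached as far as the arm can. A call with a gripper value outside its range is refused whole. "grip" is the finger opening in mm, from 0 to 85.4, set as the call begins (left out, the last holds). The fingers move at their own pace and stop on an object; "force" is the grip in N (left out, the last holds). Time passes only in rows, so rows that do not move let the fingers close. It gives the time, the measured TCP pose, the force and the opening at its end, in the units of the state.
- state(): the state, without advancing time (a new reading comes with each control period).
- grab_frame(name): name is "side" or "top"; returns a dict with "image" (384x512x3 uint8, blue, green, red), "mtx" (3x3 intrinsics, pixels), "view" (4x4, takes a point from world to camera coordinates). Camera axes: x right, y up, looking along -z (the intrinsics and any distortion apply to the point x, -y, -z); pixel columns grow to the right and rows downward; lengths in mm; the calibration is good to about 2 mm. A picture is of the moment at which its call begins. There is no depth.
- hand_in(): hands the job in, once; it reports no verdict.
The state is a dict: "clock": time; "joint_pos": joint angles; "qd": joint speeds; "tau": joint torques, N m; "tool_pos": TCP position; "tool_rot": TCP orientation; "ft_force": force on the tool from outside, world axes, zero at the start; "ft_torque": the same for the moment, N m; "opening": finger opening in mm.
Only numpy, scipy, OpenCV 4.12 (cv2) and the standard library are available. Lean on these libraries where they do the work, as an engineer would, in place of code of your own. Each camera call takes 0.05 s, during which the arm holds its last target. There are 200 camera calls.

## Working session

There is one attempt and no reset: what is moved stays moved. The work goes in short steps, Python scripts to look and compute and a tool call to move; the robot and the scene stay as the last step left them, time stands still between calls to the robot, and variables do not carry over. Pictures are saved under pics/ and viewed, about 8 in all and at most 12, crops included, and the job is handed in when it is done.

Besides the shell and the picture viewer there is one more tool, called after "Call:" in YAML: its name, and indented under it one key for each argument. arm_command: Moves the arm, as the interface text tells. Its arguments: {"type":"object","properties":{"moves":{"type":"array"},"grip":{"type":"number"},"force":{"type":"number"}},"required":["moves"]}

```bash
mkdir -p pics; ls; python3 - <<'E'
from rig import state, grab_frame
import cv2,numpy as np,pickle
d={}
for n in("side","top"):
    f=grab_frame(n); d[n]=f; cv2.imwrite(f"pics/{n}0.png",f["image"]); print(n,f["mtx"],f["view"],[k for k in f])
pickle.dump(d,open("f0.pkl","wb"))
s=state();print(s)
E
```

```text
pics
side [[401.1238725    0.         250.88559895]
 [  0.         401.1238725  196.20615014]
 [  0.           0.           1.        ]] [[ 8.67965054e-01 -4.96567845e-01  7.55249192e-03 -4.32004703e+02]
 [ 2.43392994e-01  4.38591170e-01  8.65099784e-01 -2.09074830e+02]
 [-4.32893191e-01 -7.49038157e-01  5.01542943e-01 -1.09175945e+03]
 [ 0.00000000e+00  0.00000000e+00  0.00000000e+00  1.00000000e+00]] ['image', 'mtx', 'view']
top [[422.02395266   0.         256.10597401]
 [  0.         422.02395266 191.55606333]
 [  0.           0.           1.        ]] [[-1.51651126e-02 -9.99850510e-01 -8.30519676e-03  8.66837052e-01]
 [ 9.86819109e-01 -1.63048279e-02  1.61003725e-01 -4.86464604e+02]
 [-1.61115072e-01 -5.75408724e-03  9.86918854e-01 -1.16106829e+03]
 [ 0.00000000e+00  0.00000000e+00  0.00000000e+00  1.00000000e+00]] ['image', 'mtx', 'view']
{'clock': 0.1, 'joint_pos': array([ 1.25659750e+00,  3.53572703e-01,  1.63406667e+00, -7.44081531e-06,
        1.15521176e+00, -2.39821682e-03]), 'qd': array([-0.00163652, -0.00169937, -0.00227219, -0.00104515,  0.00057919,
        0.00101231]), 'tau': array([-1.25852705e-03, -6.06361628e+01, -3.42818820e+01, -6.54151131e-05,
        3.88270011e-03,  1.39514700e-05]), 'tool_pos': array([191.59070206, 594.42163672, 207.03768637]), 'tool_rot': array([ 1.55268029e-01,  9.87872180e-01, -6.21908500e-04, -9.58319657e-05]), 'ft_force': array([ 0.33665307,  0.25654137, -0.05122713]), 'ft_torque': array([-0.00134363,  0.00950699,  0.0043406 ]), 'opening': 85.14422522701636}
```

View pics/top0.png

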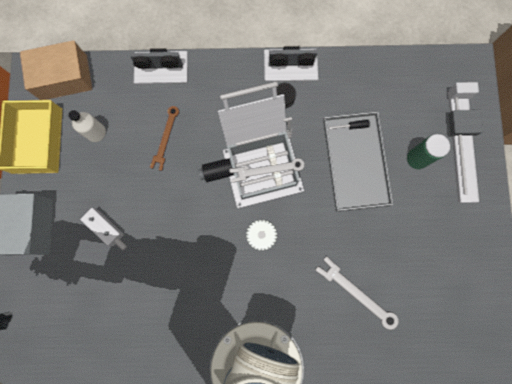

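View pics/side0.png

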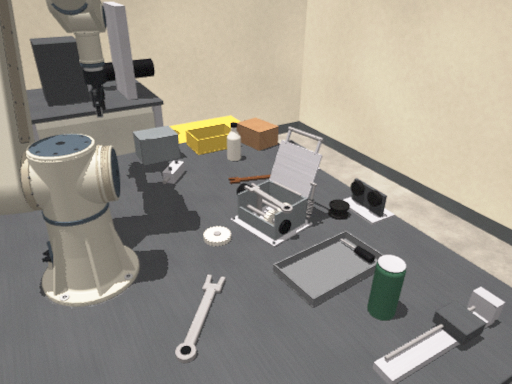

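Top view: three spanners. The brown one is at (165,140), a large silver one at (325,265)-(390,320), and a smaller silver one lies across the drive at about (232,172)-(300,165). The last is silver, smaller and on the drive, so it fits. I'll confirm it in an enlarged crop.

```bash
cat > h.py <<'E'
import numpy as np,cv2
def ray(f,uv):
    V=f["view"];R=V[:3,:3];c=-R.T@V[:3,3]
    p=np.linalg.inv(f["mtx"])@[uv[0],uv[1],1]
    return c,R.T@np.array([p[0],-p[1],-p[2]])
def onz(f,uv,z):
    c,d=ray(f,uv);return c+d*(z-c[2])/d[2]
def proj(f,P):
    q=f["view"][:3,:3]@np.asarray(P,float)+f["view"][:3,3]
    p=f["mtx"]@[q[0],-q[1],-q[2]];return p[:2]/p[2]
def tri(f1,u1,f2,u2):
    c1,d1=ray(f1,u1);c2,d2=ray(f2,u2);d1/=np.linalg.norm(d1);d2/=np.linalg.norm(d2)
    t=np.linalg.lstsq(np.stack([d1,-d2],1),c2-c1,rcond=None)[0]
    a=c1+t[0]*d1;b=c2+t[1]*d2;return (a+b)/2,np.linalg.norm(a-b)
E
python3 - <<'E'
import pickle,cv2,numpy as np
d=pickle.load(open("f0.pkl","rb"))
t=d["top"]["image"][75:215,195:395]; s=d["side"]["image"][120:245,225:345]
t=cv2.resize(t,None,fx=4,fy=4,interpolation=cv2.INTER_CUBIC)
for i in range(0,200,20): cv2.putText(t,str(195+i),(i*4,8),0,.35,(0,255,255));cv2.line(t,(i*4,8),(i*4,14),(0,255,255))
for i in range(0,140,20): cv2.putText(t,str(75+i),(0,i*4+4),0,.35,(0,255,255))
s=cv2.resize(s,None,fx=4.8,fy=4.8,interpolation=cv2.INTER_CUBIC)
for i in range(0,120,20): cv2.putText(s,str(225+i),(int(i*4.8),8),0,.35,(0,0,255))
for i in range(0,125,20): cv2.putText(s,str(120+i),(0,int(i*4.8)+4),0,.35,(0,0,255))
cv2.imwrite("pics/tc.png",t);cv2.imwrite("pics/sc.png",s)
E
```

```text
(no output)
```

View pics/tc.png

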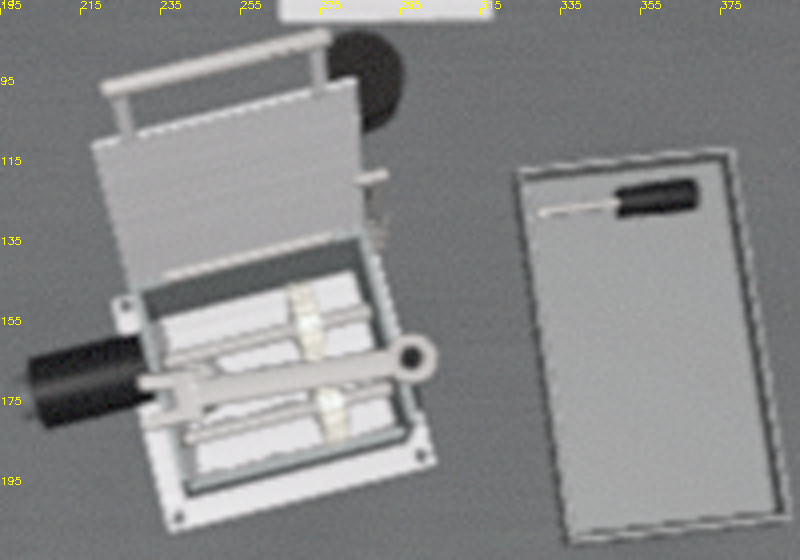

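View pics/sc.png

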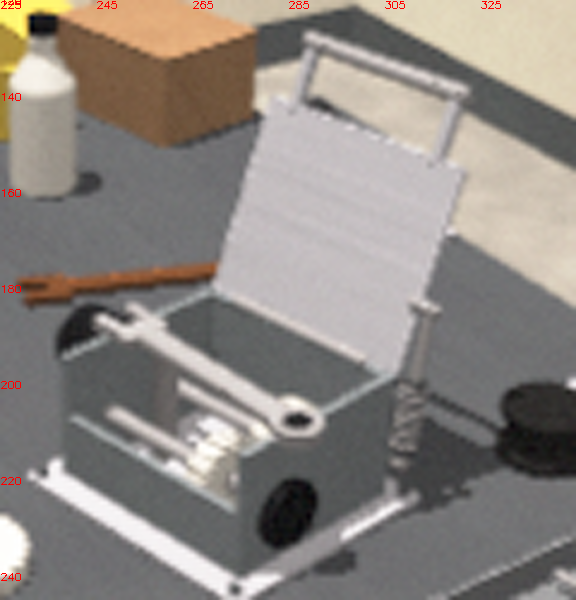

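Confirmed. The small silver spanner on the drive has its ring at (298,164) and its fork at (232,175) in the top view. Guard bar ends are at (221,97) and (277,84). Tray corners are at (324,117), (379,113), (392,204) and (337,210).

```bash
python3 - <<'E'
import pickle,numpy as np
from h import *
np.set_printoptions(precision=1,suppress=True)
d=pickle.load(open("f0.pkl","rb"));T,S=d["top"],d["side"]
tc=lambda u,v:(195+u/4-.375,75+v/4-.375)
sc=lambda u,v:(225+u/4.8-.4,120+v/4.8-.4)
a=onz(T,tc(411,358),110);b=onz(T,tc(148,402),110);print("ring ctr",a,"fork",b,np.linalg.norm(a-b))
for p in[(220,388),(300,376),(380,365)]:print("handle",onz(T,tc(*p),110))
print("ring tri",tri(T,tc(411,358),S,sc(297,420)))
L=tri(T,tc(105,88),S,sc(308,38));R=tri(T,tc(328,37),S,sc(468,92));print("bar",L,R,np.linalg.norm(L[0]-R[0]))
print("bar onz",onz(T,tc(105,88),270),onz(T,tc(328,37),270))
y=L[0]-R[0];print("yaw",np.degrees(np.arctan2(-y[0],y[1])))
for p in[(170,530),(437,462),(115,300)]:print("base",onz(T,tc(*p),6))
c=[onz(T,tc(*p),30) for p in[(517,170),(735,152),(790,518),(568,542)]]
print("tray",c,np.mean(c,0),[np.linalg.norm(c[i]-c[i-1]) for i in range(4)])
print("flap top corners",tri(T,tc(93,143),S,sc(268,105)),tri(T,tc(355,80),S,sc(465,170)))
g=T["image"][215:255,240:285]
for n,p,z in[("gear",(262,235),16),("bottle",(78,117),160),("can",(437,147),150),("cyl",(101,226),45)]:print(n,onz(T,p,z))
E
```

```text
ring ctr [ 548.1 -119.9  110. ] fork [520.8  58.  110. ] 179.95759333237433
handle [529.6   9.4 110. ]
handle [537.  -44.7 110. ]
handle [543.7 -98.8 110. ]
ring tri (array([ 548.4, -120. ,  110.9]), np.float64(1.1262425738692814))
bar (array([678.2,  72. , 272.2]), np.float64(0.10410059006023455)) (array([707.6, -61.4, 274.4]), np.float64(1.8297044889116176)) 136.58534596323628
bar onz [679.1  72.2 270. ] [708.6 -61.2 270. ]
yaw 12.425652144248707
base [446.9  49.3   6. ]
base [ 493.8 -146.4    6. ]
base [619.9  88.8   6. ]
tray [array([ 707. , -209.9,   30. ]), array([ 717.9, -371. ,   30. ]), array([ 445.3, -393.3,   30. ]), array([ 430.7, -234.8,   30. ])] [ 575.2 -302.3   30. ] [np.float64(277.37080320691234), np.float64(161.4726969914747), np.float64(273.47839968827935), np.float64(159.12925153623752)]
flap top corners (array([659.9,  84.9, 223.3]), np.float64(4.842368360651294)) (array([697.5, -79.2, 230.3]), np.float64(0.04515037917519197))
gear [364.4 -21.6  16. ]
bottle [674.  459.7 160. ]
can [ 578.6 -482.2  150. ]
cyl [394.9 429.3  45. ]
```

Call:
arm_command:
  moves:
    - {"dx": -13,"dy": -12.5,"dz": 1.5}
    - {"dx": -26,"dy": -25,"dz": 3}
    - {"dx": -28,"dy": -26.5,"dz": 3}
    - {"dx": -28,"dy": -26.5,"dz": 3}
    - {"dx": -28,"dy": -26.5,"dz": 3}
    - {"dx": -28,"dy": -26.5,"dz": 3}
    - {"dx": -28,"dy": -26.5,"dz": 3}
    - {"dx": -28,"dy": -26.5,"dz": 3}
    - {"dx": -28,"dy": -26.5,"dz": 3}
    - {"dx": -28,"dy": -26.5,"dz": 3}
    - {"dx": -28,"dy": -26.5,"dz": 3}
    - {"dx": -28,"dy": -26.5,"dz": 3}
    - {"dx": -28,"dy": -26.5,"dz": 3}
    - {"dx": -28,"dy": -26.5,"dz": 3}
    - {"dx": -28,"dy": -26.5,"dz": 3}
    - {"dx": -28,"dy": -26.5,"dz": 3}
    - {"dx": -28,"dy": -26.5,"dz": 3}
    - {"dx": -28,"dy": -26.5,"dz": 3}
    - {"dx": -26,"dy": -25,"dz": 3}
    - {"dx": -10,"dy": -11.5,"dz": 1.5}
  grip: 60
  force: 60

```text
invalid input
```

Call:
arm_command:
  moves:
    - {"wz": 7.9}
    - {"wz": 7.9}
    - {"wz": 7.9}
    - {"wz": 7.9}
    - {"wz": 7.9}
    - {"wz": 7.9}
    - {"wz": 7.9}
    - {"wz": 7.9}
    - {}

```text
invalid input
```

```bash
cat >> h.py <<'E'
from scipy.spatial.transform import Rotation as Ro
def look(name,tag,box,k,lab=20):
    from rig import grab_frame
    f=grab_frame(name);x0,y0,x1,y1=box
    im=cv2.resize(f["image"][y0:y1,x0:x1],None,fx=k,fy=k,interpolation=cv2.INTER_CUBIC)
    for i in range(0,x1-x0,lab): cv2.putText(im,str(x0+i),(int(i*k),8),0,.35,(0,255,255))
    for i in range(0,y1-y0,lab): cv2.putText(im,str(y0+i),(0,int(i*k)+4),0,.35,(0,255,255))
    cv2.imwrite(f"pics/{tag}.png",im);return f
def rel(target):
    from rig import state
    s=state();R=Ro.from_quat(s["tool_rot"]);A=R.as_matrix()
    print("tcp",s["tool_pos"].round(1),"toolx",A[:,0].round(3),"tooly",A[:,1].round(3),"z",A[:,2].round(3),"t",round(s["clock"],2),"F",s["ft_force"].round(1),"M",s["ft_torque"].round(2),"open",round(s["opening"],1),"j",s["joint_pos"].round(2))
    if target is not None: print("tool delta",(A.T@(np.array(target)-s["tool_pos"])).round(1))
E
python3 -c "
from h import *
rel([536,-39,87])"
```

```text
tcp [191.6 594.4 207. ] toolx [-0.952  0.307 -0.   ] tooly [ 0.307  0.952 -0.001] z [-0.    -0.001 -1.   ] t 0.1 F [ 0.3  0.3 -0.1] M [-0.    0.01  0.  ] open 85.1 j [ 1.26  0.35  1.63 -0.    1.16 -0.  ]
tool delta [-522.1 -497.1  120.7]
```

Call:
arm_command:
  moves:
    - {"dx": -13,"dy": -12.5,"dz": 1.5,"wx": 0,"wy": 0,"wz": 0}
  grip: 60
  force: 60

```text
clock: 0.2
tool_pos: [199.8, 579.7, 205.8]
tool_rot: [0.155, 0.988, 0.0, -0.0]
ft_force: [0.2, 0.5, -0.1]
opening: 73.3
```

Call:
arm_command:
  moves:
    - {"dx": -26,"dy": -25,"dz": 3,"wx": 0,"wy": 0,"wz": 0}
    - {"dx": -28,"dy": -26.5,"dz": 3,"wx": 0,"wy": 0,"wz": 0}
    - {"dx": -28,"dy": -26.5,"dz": 3,"wx": 0,"wy": 0,"wz": 0}
    - {"dx": -28,"dy": -26.5,"dz": 3,"wx": 0,"wy": 0,"wz": 0}
    - {"dx": -28,"dy": -26.5,"dz": 3,"wx": 0,"wy": 0,"wz": 0}
    - {"dx": -28,"dy": -26.5,"dz": 3,"wx": 0,"wy": 0,"wz": 0}
    - {"dx": -28,"dy": -26.5,"dz": 3,"wx": 0,"wy": 0,"wz": 0}
    - {"dx": -28,"dy": -26.5,"dz": 3,"wx": 0,"wy": 0,"wz": 0}
    - {"dx": -28,"dy": -26.5,"dz": 3,"wx": 0,"wy": 0,"wz": 0}
    - {"dx": -28,"dy": -26.5,"dz": 3,"wx": 0,"wy": 0,"wz": 0}
    - {"dx": -28,"dy": -26.5,"dz": 3,"wx": 0,"wy": 0,"wz": 0}
    - {"dx": -28,"dy": -26.5,"dz": 3,"wx": 0,"wy": 0,"wz": 0}
    - {"dx": -28,"dy": -26.5,"dz": 3,"wx": 0,"wy": 0,"wz": 0}
    - {"dx": -28,"dy": -26.5,"dz": 3,"wx": 0,"wy": 0,"wz": 0}
    - {"dx": -28,"dy": -26.5,"dz": 3,"wx": 0,"wy": 0,"wz": 0}
    - {"dx": -28,"dy": -26.5,"dz": 3,"wx": 0,"wy": 0,"wz": 0}
    - {"dx": -28,"dy": -26.5,"dz": 3,"wx": 0,"wy": 0,"wz": 0}
    - {"dx": -26,"dy": -25,"dz": 3,"wx": 0,"wy": 0,"wz": 0}
    - {"dx": -9,"dy": -11,"dz": 0,"wx": 0,"wy": 0,"wz": 0}

```text
clock: 2.1
tool_pos: [536.2, -41.8, 151.7]
tool_rot: [0.156, 0.988, -0.0, -0.0]
ft_force: [-0.4, 0.7, 0.7]
opening: 60.3
```

Call:
arm_command:
  moves:
    - {"dx": 0,"dy": 0,"dz": 0,"wx": 0,"wy": 0,"wz": 7.9}
    - {"dx": 0,"dy": 0,"dz": 0,"wx": 0,"wy": 0,"wz": 7.9}
    - {"dx": 0,"dy": 0,"dz": 0,"wx": 0,"wy": 0,"wz": 7.9}
    - {"dx": 0,"dy": 0,"dz": 0,"wx": 0,"wy": 0,"wz": 7.9}
    - {"dx": 0,"dy": 0,"dz": 0,"wx": 0,"wy": 0,"wz": 7.9}
    - {"dx": 0,"dy": 0,"dz": 0,"wx": 0,"wy": 0,"wz": 7.9}
    - {"dx": 0,"dy": 0,"dz": 0,"wx": 0,"wy": 0,"wz": 7.9}
    - {"dx": 0,"dy": 0,"dz": 0,"wx": 0,"wy": 0,"wz": 7.9}
    - {"dx": 0,"dy": 0,"dz": 0,"wx": 0,"wy": 0,"wz": 0}
    - {"dx": 0,"dy": 0,"dz": 0,"wx": 0,"wy": 0,"wz": 0}

```text
clock: 3.1
tool_pos: [535.3, -38.7, 152.2]
tool_rot: [0.648, 0.761, -0.0, -0.0]
ft_force: [-0.2, -0.1, 0.7]
opening: 60.0
```

```bash
python3 -c "
from h import *
rel([536,-39,87]);look('side','s1',(205,90,345,245),3.8)"
```

```text
tcp [535.3 -38.7 152.2] toolx [-0.159  0.987  0.   ] tooly [ 0.987  0.159 -0.   ] z [-0.  0. -1.] t 3.1 F [-0.2 -0.1  0.7] M [ 0.04 -0.05 -0.  ] open 60.0 j [-0.07  0.28  1.88  0.    0.99 -0.24]
tool delta [-0.5  0.7 65.2]
```

View pics/s1.png

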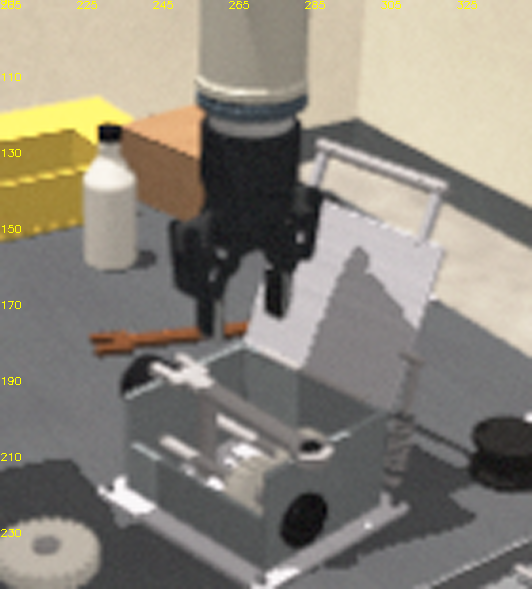

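The gripper stands above the spanner's middle, with the fingers at about (260,178) and (277,172) on either side of the handle. Descending to grasp.

Call:
arm_command:
  moves:
    - {"dx": 0,"dy": 0.5,"dz": 10,"wx": 0,"wy": 0,"wz": 0}
    - {"dx": 0,"dy": 0,"dz": 15,"wx": 0,"wy": 0,"wz": 0}
    - {"dx": 0,"dy": 0,"dz": 15,"wx": 0,"wy": 0,"wz": 0}
    - {"dx": 0,"dy": 0,"dz": 15,"wx": 0,"wy": 0,"wz": 0}
    - {"dx": 0,"dy": 0,"dz": 10,"wx": 0,"wy": 0,"wz": 0}
    - {"dx": 0,"dy": 0,"dz": 0,"wx": 0,"wy": 0,"wz": 0}

```text
clock: 3.75
tool_pos: [535.2, -38.6, 85.5]
tool_rot: [0.65, 0.76, -0.001, -0.001]
ft_force: [-0.1, -0.2, -0.5]
opening: 59.5
```

Call:
arm_command:
  moves:
    - {"dx": 0,"dy": 0,"dz": 0,"wx": 0,"wy": 0,"wz": 0}
    - {"dx": 0,"dy": 0,"dz": 0,"wx": 0,"wy": 0,"wz": 0}
    - {"dx": 0,"dy": 0,"dz": 0,"wx": 0,"wy": 0,"wz": 0}
    - {"dx": 0,"dy": 0,"dz": 0,"wx": 0,"wy": 0,"wz": 0}
    - {"dx": 0,"dy": 0,"dz": 0,"wx": 0,"wy": 0,"wz": 0}
    - {"dx": 0,"dy": 0,"dz": 0,"wx": 0,"wy": 0,"wz": 0}
    - {"dx": 0,"dy": 0,"dz": 0,"wx": 0,"wy": 0,"wz": 0}
    - {"dx": 0,"dy": 0,"dz": 0,"wx": 0,"wy": 0,"wz": 0}
  grip: 5
  force: 80

```text
clock: 4.55
tool_pos: [536.4, -38.7, 87.2]
tool_rot: [0.65, 0.76, 0.0, -0.0]
ft_force: [-0.4, -0.5, -0.1]
opening: 5.3
```

The opening is 5.3 mm where I expected 19, so the grasp missed. Looking.

```bash
python3 -c "
from h import *
rel([536,-39,87]);a=look('side','s2',(225,120,345,245),3.2);b=look('top','t2',(195,75,315,215),3)
x=cv2.imread('pics/s2.png');y=cv2.imread('pics/t2.png');h=max(len(x),len(y))
p=lambda i:cv2.copyMakeBorder(i,0,h-len(i),0,0,0)
cv2.imwrite('pics/c2.png',np.hstack([p(x),p(y)]))"
```

```text
tcp [536.4 -38.7  87.2] toolx [-0.155  0.988  0.   ] tooly [0.988 0.155 0.   ] z [ 0.  0. -1.] t 4.55 F [-0.4 -0.5 -0.1] M [0.02 0.04 0.02] open 5.3 j [-0.07  0.37  1.92  0.    0.85 -0.23]
tool delta [-0.3 -0.5  0.2]
```

View pics/c2.png

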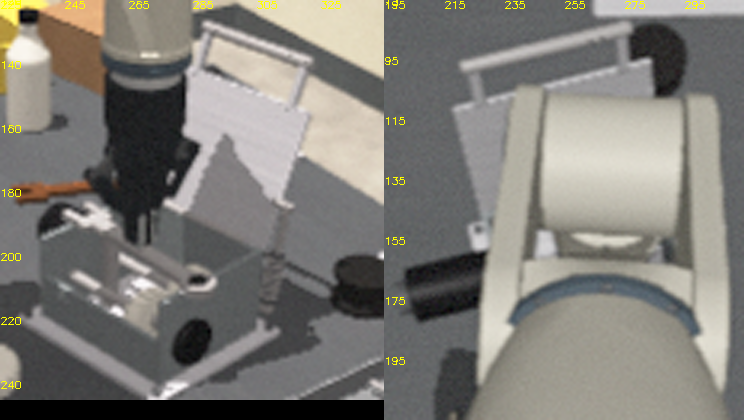

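```bash
python3 -c "
from h import *;import pickle
S=pickle.load(open('f0.pkl','rb'))['side']
for P in [(536,-39,87),(536,-39,110),(536,-39,100),(548,-120,110),(521,58,110),(527,20,110)]:print(P,proj(S,P))
k=4.8
sc=lambda u,v:(225+u/4.8-.4,120+v/4.8-.4)
for p in [(297,420),(230,375),(160,335)]:print(sc(*p),onz(S,sc(*p),110))
from rig import grab_frame
f=grab_frame('side');cv2.imwrite('pics/s3.png',cv2.resize(f['image'][155:225,235:305],None,fx=8,fy=8,interpolation=cv2.INTER_CUBIC))
"
```

```text
(536, -39, 87) [267.95987573 202.76601137]
(536, -39, 110) [268.17500929 196.38747507]
(536, -39, 100) [268.08098288 199.17528209]
(548, -120, 110) [286.14152812 207.44282821]
(521, 58, 110) [248.49985766 184.42896558]
(527, 20, 110) [255.99869214 188.95727617]
(286.475, 207.1) [ 549.94789987 -118.87813217  110.        ]
(272.5166666666667, 197.725) [543.34051869 -52.43686212 110.        ]
(257.93333333333334, 189.39166666666668) [530.94910339  14.5570286  110.        ]
```

View pics/s3.png

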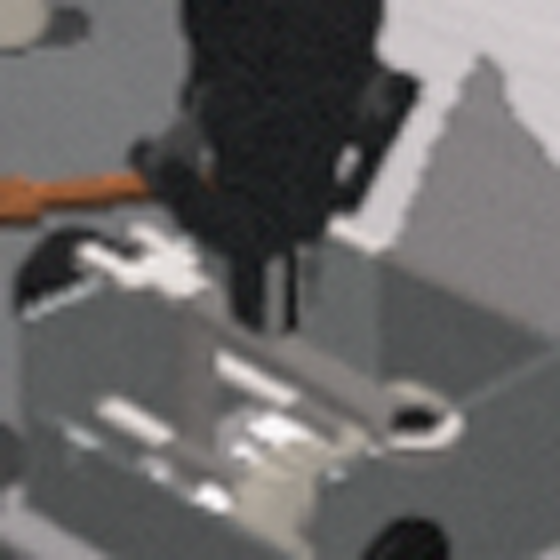

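The fingertips project to about row 196, but TCP z=87 predicts row 203. The tips look about 20 mm higher than the reported TCP, resting just above the handle. I'll probe gently downward, still closed, to test this.

Call:
arm_command:
  moves:
    - {"dx": 0,"dy": 0,"dz": 1.5,"wx": 0,"wy": 0,"wz": 0}
    - {"dx": 0,"dy": 0,"dz": 1.5,"wx": 0,"wy": 0,"wz": 0}
    - {"dx": 0,"dy": 0,"dz": 0,"wx": 0,"wy": 0,"wz": 0}

```text
clock: 5.0
tool_pos: [536.7, -38.7, 86.5]
tool_rot: [0.65, 0.76, 0.0, 0.0]
ft_force: [-9.5, 1.2, 28.6]
opening: 4.9
```

Call:
arm_command:
  moves:
    - {"dx": 0,"dy": 0,"dz": -8,"wx": 0,"wy": 0,"wz": 0}
    - {"dx": 0,"dy": 0,"dz": -10,"wx": 0,"wy": 0,"wz": 0}
    - {"dx": 0,"dy": 0,"dz": -10,"wx": 0,"wy": 0,"wz": 0}
    - {"dx": 0,"dy": 0,"dz": 0,"wx": 0,"wy": 0,"wz": 0}

```text
clock: 5.4
tool_pos: [537.5, -38.8, 113.6]
tool_rot: [0.65, 0.76, 0.001, 0.001]
ft_force: [-0.1, 0.4, 0.7]
opening: 5.0
```

Call:
arm_command:
  moves:
    - {"dx": 0,"dy": 0,"dz": 0,"wx": 0,"wy": 0,"wz": 0}
    - {"dx": 0,"dy": 0,"dz": 0,"wx": 0,"wy": 0,"wz": 0}
    - {"dx": 0,"dy": 0,"dz": 0,"wx": 0,"wy": 0,"wz": 0}
    - {"dx": 0,"dy": 0,"dz": 0,"wx": 0,"wy": 0,"wz": 0}
    - {"dx": 0,"dy": 0,"dz": 0,"wx": 0,"wy": 0,"wz": 0}
    - {"dx": 0,"dy": 0,"dz": 0,"wx": 0,"wy": 0,"wz": 0}
    - {"dx": 0,"dy": 0,"dz": 0,"wx": 0,"wy": 0,"wz": 0}
  grip: 60

```text
clock: 6.1
tool_pos: [536.4, -38.7, 112.1]
tool_rot: [0.65, 0.76, -0.0, -0.0]
ft_force: [0.3, 0.2, -0.4]
opening: 59.9
```

Call:
arm_command:
  moves:
    - {"dx": 0,"dy": 0,"dz": 5,"wx": 0,"wy": 0,"wz": 0}
    - {"dx": 0,"dy": 0,"dz": 8,"wx": 0,"wy": 0,"wz": 0}
    - {"dx": 0,"dy": 0,"dz": 8,"wx": 0,"wy": 0,"wz": 0}
    - {"dx": 0,"dy": 0,"dz": 6,"wx": 0,"wy": 0,"wz": 0}
    - {"dx": 0,"dy": 0,"dz": 4,"wx": 0,"wy": 0,"wz": 0}
    - {"dx": 0,"dy": 0,"dz": 0,"wx": 0,"wy": 0,"wz": 0}

```text
clock: 6.7
tool_pos: [536.0, -38.6, 80.4]
tool_rot: [0.65, 0.76, -0.0, -0.001]
ft_force: [0.1, -0.1, 0.3]
opening: 60.0
```

```bash
python3 -c "
from h import *
rel([536,-39,64]);a=look('side','s4',(225,120,305,225),5.6)"
```

```text
tcp [536.  -38.6  80.4] toolx [-0.155  0.988  0.   ] tooly [ 0.988  0.155 -0.001] z [-0.001  0.    -1.   ] t 6.7 F [ 0.1 -0.1  0.3] M [-0.04  0.01  0.02] open 60.0 j [-0.07  0.38  1.93  0.    0.84 -0.23]
tool delta [-0.4  0.  16.4]
```

View pics/s4.png

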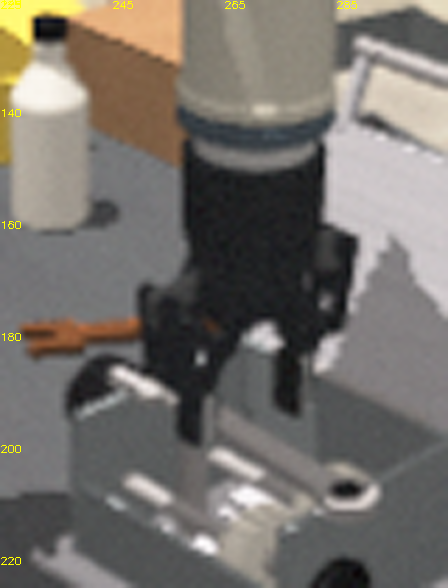

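The fingers straddle the handle, with the near tip at (259,199) and the far tip at (277,194). Continuing 17 mm down, then closing.

Call:
arm_command:
  moves:
    - {"dx": 0,"dy": 0,"dz": 5,"wx": 0,"wy": 0,"wz": 0}
    - {"dx": 0,"dy": 0,"dz": 6,"wx": 0,"wy": 0,"wz": 0}
    - {"dx": 0,"dy": 0,"dz": 5,"wx": 0,"wy": 0,"wz": 0}
    - {"dx": 0,"dy": 0,"dz": 0,"wx": 0,"wy": 0,"wz": 0}

```text
clock: 7.15
tool_pos: [535.8, -38.7, 64.3]
tool_rot: [0.65, 0.76, -0.0, -0.001]
ft_force: [0.1, -1.2, -1.1]
opening: 60.1
```

Call:
arm_command:
  moves:
    - {"dx": 0,"dy": 0,"dz": 0,"wx": 0,"wy": 0,"wz": 0}
    - {"dx": 0,"dy": 0,"dz": 0,"wx": 0,"wy": 0,"wz": 0}
    - {"dx": 0,"dy": 0,"dz": 0,"wx": 0,"wy": 0,"wz": 0}
    - {"dx": 0,"dy": 0,"dz": 0,"wx": 0,"wy": 0,"wz": 0}
    - {"dx": 0,"dy": 0,"dz": 0,"wx": 0,"wy": 0,"wz": 0}
    - {"dx": 0,"dy": 0,"dz": 0,"wx": 0,"wy": 0,"wz": 0}
    - {"dx": 0,"dy": 0,"dz": 0,"wx": 0,"wy": 0,"wz": 0}
    - {"dx": 0,"dy": 0,"dz": 0,"wx": 0,"wy": 0,"wz": 0}
  grip: 5
  force: 80

```text
clock: 7.95
tool_pos: [536.6, -38.7, 65.6]
tool_rot: [0.65, 0.76, 0.0, 0.0]
ft_force: [-1.8, -0.0, 6.3]
opening: 17.8
```

Gripped: the opening of 17.8 mm roughly matches the 19 mm handle. Lift and check.

Call:
arm_command:
  moves:
    - {"dx": 0,"dy": 0,"dz": -4,"wx": 0,"wy": 0,"wz": 0}
    - {"dx": 0,"dy": 0,"dz": -8,"wx": 0,"wy": 0,"wz": 0}
    - {"dx": 0,"dy": 0,"dz": -12,"wx": 0,"wy": 0,"wz": 0}
    - {"dx": 0,"dy": 0,"dz": -15,"wx": 0,"wy": 0,"wz": 0}
    - {"dx": 0,"dy": 0,"dz": -15,"wx": 0,"wy": 0,"wz": 0}
    - {"dx": 0,"dy": 0,"dz": -15,"wx": 0,"wy": 0,"wz": 0}
    - {"dx": 0,"dy": 0,"dz": -12,"wx": 0,"wy": 0,"wz": 0}
    - {"dx": 0,"dy": 0,"dz": -8,"wx": 0,"wy": 0,"wz": 0}
    - {"dx": 0,"dy": 0,"dz": 0,"wx": 0,"wy": 0,"wz": 0}
    - {"dx": 0,"dy": 0,"dz": 0,"wx": 0,"wy": 0,"wz": 0}

```text
clock: 8.95
tool_pos: [536.2, -38.7, 154.0]
tool_rot: [0.65, 0.76, -0.0, -0.0]
ft_force: [-0.2, -0.1, -0.9]
opening: 17.2
```

Call:
arm_command:
  moves:
    - {"dx": -8,"dy": -1,"dz": 0,"wx": 0,"wy": 0,"wz": 0}
    - {"dx": -16,"dy": -2,"dz": 0,"wx": 0,"wy": 0,"wz": 0}
    - {"dx": -24,"dy": -3,"dz": 0,"wx": 0,"wy": 0,"wz": 0}
    - {"dx": -28,"dy": -3,"dz": 0,"wx": 0,"wy": 0,"wz": 0}
    - {"dx": -28,"dy": -3,"dz": 0,"wx": 0,"wy": 0,"wz": 0}
    - {"dx": -28,"dy": -3,"dz": 0,"wx": 0,"wy": 0,"wz": 0}
    - {"dx": -28,"dy": -3,"dz": 0,"wx": 0,"wy": 0,"wz": 0}
    - {"dx": -28,"dy": -3,"dz": 0,"wx": 0,"wy": 0,"wz": 0}
    - {"dx": -28,"dy": -4,"dz": 0,"wx": 0,"wy": 0,"wz": 0}
    - {"dx": -24,"dy": -3,"dz": 0,"wx": 0,"wy": 0,"wz": 0}
    - {"dx": -16,"dy": -2,"dz": 0,"wx": 0,"wy": 0,"wz": 0}
    - {"dx": -8,"dy": -1,"dz": 0,"wx": 0,"wy": 0,"wz": 0}
    - {"dx": 0,"dy": 0,"dz": 0,"wx": 0,"wy": 0,"wz": 0}

```text
clock: 10.25
tool_pos: [546.5, -305.2, 153.8]
tool_rot: [0.65, 0.76, -0.0, -0.0]
ft_force: [0.3, 0.5, -2.4]
opening: 17.1
```

Call:
arm_command:
  moves:
    - {"dx": 0,"dy": 0,"dz": 0,"wx": 0,"wy": 0,"wz": 3}
    - {"dx": 0,"dy": 0,"dz": 0,"wx": 0,"wy": 0,"wz": 6}
    - {"dx": 0,"dy": 0,"dz": 0,"wx": 0,"wy": 0,"wz": 6}
    - {"dx": 0,"dy": 0,"dz": 0,"wx": 0,"wy": 0,"wz": 6}
    - {"dx": 0,"dy": 0,"dz": 0,"wx": 0,"wy": 0,"wz": 6}
    - {"dx": 0,"dy": 0,"dz": 0,"wx": 0,"wy": 0,"wz": 6}
    - {"dx": 0,"dy": 0,"dz": 0,"wx": 0,"wy": 0,"wz": 6}
    - {"dx": 0,"dy": 0,"dz": 0,"wx": 0,"wy": 0,"wz": 6}
    - {"dx": 0,"dy": 0,"dz": 0,"wx": 0,"wy": 0,"wz": 6}
    - {"dx": 0,"dy": 0,"dz": 0,"wx": 0,"wy": 0,"wz": 6}
    - {"dx": 0,"dy": 0,"dz": 0,"wx": 0,"wy": 0,"wz": 6}
    - {"dx": 0,"dy": 0,"dz": 0,"wx": 0,"wy": 0,"wz": 6}
    - {"dx": 0,"dy": 0,"dz": 0,"wx": 0,"wy": 0,"wz": 6}
    - {"dx": 0,"dy": 0,"dz": 0,"wx": 0,"wy": 0,"wz": 6}
    - {"dx": 0,"dy": 0,"dz": 0,"wx": 0,"wy": 0,"wz": 6}
    - {"dx": 0,"dy": 0,"dz": 0,"wx": 0,"wy": 0,"wz": 5}
    - {"dx": 0,"dy": 0,"dz": 0,"wx": 0,"wy": 0,"wz": 2}
    - {"dx": 0,"dy": 0,"dz": 0,"wx": 0,"wy": 0,"wz": 0}
    - {"dx": 0,"dy": 0,"dz": 0,"wx": 0,"wy": 0,"wz": 0}

```text
clock: 12.15
tool_pos: [546.8, -303.5, 154.1]
tool_rot: [0.999, 0.044, -0.0, -0.0]
ft_force: [-0.0, 1.2, -2.1]
opening: 17.2
```

```bash
python3 -c "
from h import *
rel([547,-304.5,0]);a=look('side','s5',(220,130,430,310),2.5);b=look('top','t5',(210,75,430,255),0.9)
x=cv2.imread('pics/s5.png');y=look('top','t5',(300,75,430,225),2) and cv2.imread('pics/t5.png');h=max(len(x),len(y))
p=lambda i:cv2.copyMakeBorder(i,0,h-len(i),0,0,0)
cv2.imwrite('pics/c5.png',np.hstack([p(x),p(y)]))"
```

```text
tcp [ 546.8 -303.5  154.1] toolx [ 0.996  0.088 -0.   ] tooly [ 0.088 -0.996 -0.   ] z [-0.  0. -1.] t 12.15 F [-0.   1.2 -2.1] M [0.01 0.02 0.01] open 17.2 j [-0.51  0.41  1.68  0.    1.05  0.97]
tool delta [1.000e-01 1.100e+00 1.541e+02]
```

View pics/c5.png

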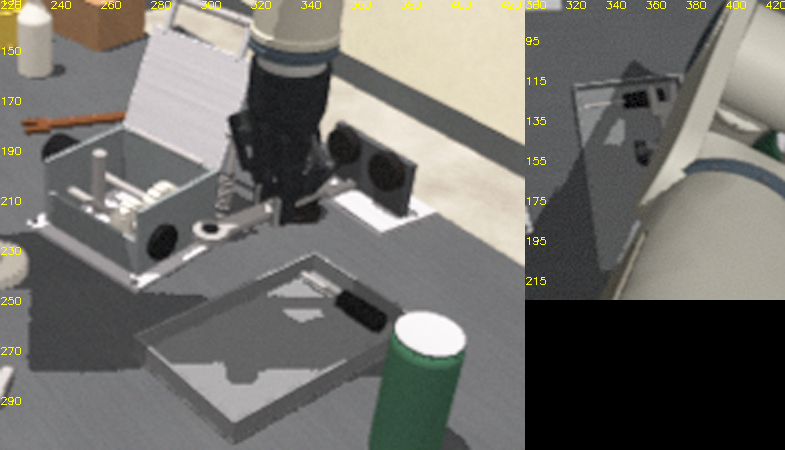

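The spanner is held level above the tray (ring near (303,221)) and its weight reads about 2.1 N. The fingertips stand about 10 mm below its underside. I'll lower until the tips are almost on the tray floor and feel for contact.

Call:
arm_command:
  moves:
    - {"dx": 0,"dy": 1,"dz": 6,"wx": 0,"wy": 0,"wz": 0}
    - {"dx": 0,"dy": 0,"dz": 12,"wx": 0,"wy": 0,"wz": 0}
    - {"dx": 0,"dy": 0,"dz": 18,"wx": 0,"wy": 0,"wz": 0}
    - {"dx": 0,"dy": 0,"dz": 20,"wx": 0,"wy": 0,"wz": 0}
    - {"dx": 0,"dy": 0,"dz": 20,"wx": 0,"wy": 0,"wz": 0}
    - {"dx": 0,"dy": 0,"dz": 20,"wx": 0,"wy": 0,"wz": 0}
    - {"dx": 0,"dy": 0,"dz": 20,"wx": 0,"wy": 0,"wz": 0}
    - {"dx": 0,"dy": 0,"dz": 18,"wx": 0,"wy": 0,"wz": 0}
    - {"dx": 0,"dy": 0,"dz": 12,"wx": 0,"wy": 0,"wz": 0}
    - {"dx": 0,"dy": 0,"dz": 6,"wx": 0,"wy": 0,"wz": 0}
    - {"dx": 0,"dy": 0,"dz": 3,"wx": 0,"wy": 0,"wz": 0}
    - {"dx": 0,"dy": 0,"dz": 0,"wx": 0,"wy": 0,"wz": 0}

```text
clock: 13.5
tool_pos: [547.1, -305.4, -0.8]
tool_rot: [0.999, 0.043, 0.0, 0.0]
ft_force: [0.3, 0.1, -1.6]
opening: 17.5
```

Call:
arm_command:
  moves:
    - {"dx": 0,"dy": 0,"dz": 4,"wx": 0,"wy": 0,"wz": 0}
    - {"dx": 0,"dy": 0,"dz": 3,"wx": 0,"wy": 0,"wz": 0}
    - {"dx": 0,"dy": 0,"dz": 0,"wx": 0,"wy": 0,"wz": 0}
    - {"dx": 0,"dy": 0,"dz": 0,"wx": 0,"wy": 0,"wz": 0}

```text
clock: 13.9
tool_pos: [546.9, -305.3, -7.7]
tool_rot: [0.999, 0.043, 0.0, 0.0]
ft_force: [0.3, 0.4, -1.1]
opening: 17.4
```

Call:
arm_command:
  moves:
    - {"dx": 0,"dy": 0,"dz": 3,"wx": 0,"wy": 0,"wz": 0}
    - {"dx": 0,"dy": 0,"dz": 2,"wx": 0,"wy": 0,"wz": 0}
    - {"dx": 0,"dy": 0,"dz": 0,"wx": 0,"wy": 0,"wz": 0}

```text
clock: 14.2
tool_pos: [546.7, -305.2, -13.2]
tool_rot: [0.999, 0.043, -0.0, -0.0]
ft_force: [0.9, 0.6, -1.3]
opening: 17.2
```

Call:
arm_command:
  moves:
    - {"dx": 0,"dy": 0,"dz": 2,"wx": 0,"wy": 0,"wz": 0}
    - {"dx": 0,"dy": 0,"dz": 1,"wx": 0,"wy": 0,"wz": 0}
    - {"dx": 0,"dy": 0,"dz": 0,"wx": 0,"wy": 0,"wz": 0}

```text
clock: 14.5
tool_pos: [546.8, -305.2, -16.0]
tool_rot: [0.999, 0.043, -0.0, -0.0]
ft_force: [-0.4, -0.4, -1.1]
opening: 17.1
```

Call:
arm_command:
  moves:
    - {"dx": 0,"dy": 0,"dz": 1.5,"wx": 0,"wy": 0,"wz": 0}
    - {"dx": 0,"dy": 0,"dz": 1.5,"wx": 0,"wy": 0,"wz": 0}
    - {"dx": 0,"dy": 0,"dz": 0,"wx": 0,"wy": 0,"wz": 0}

```text
clock: 14.8
tool_pos: [546.9, -305.3, -19.0]
tool_rot: [0.999, 0.043, -0.0, 0.0]
ft_force: [-0.2, -0.7, -1.4]
opening: 17.2
```

Call:
arm_command:
  moves:
    - {"dx": 0,"dy": 0,"dz": 1,"wx": 0,"wy": 0,"wz": 0}
    - {"dx": 0,"dy": 0,"dz": 1,"wx": 0,"wy": 0,"wz": 0}
    - {"dx": 0,"dy": 0,"dz": 0,"wx": 0,"wy": 0,"wz": 0}

```text
clock: 15.1
tool_pos: [547.0, -305.4, -19.2]
tool_rot: [0.999, 0.043, 0.0, 0.0]
ft_force: [-5.5, 3.3, 16.7]
opening: 17.0
```

Contact came at the predicted height (reading −19), so the tips are on the tray floor. The reading is about 23 mm low throughout. Backing off slightly and releasing.

Call:
arm_command:
  moves:
    - {"dx": 0,"dy": 0,"dz": -2,"wx": 0,"wy": 0,"wz": 0}
    - {"dx": 0,"dy": 0,"dz": 0,"wx": 0,"wy": 0,"wz": 0}

```text
clock: 15.3
tool_pos: [547.2, -305.4, -18.5]
tool_rot: [0.999, 0.043, 0.0, 0.0]
ft_force: [0.5, 0.5, -1.9]
opening: 17.2
```

Call:
arm_command:
  moves:
    - {"dx": 0,"dy": 0,"dz": 0,"wx": 0,"wy": 0,"wz": 0}
    - {"dx": 0,"dy": 0,"dz": 0,"wx": 0,"wy": 0,"wz": 0}
    - {"dx": 0,"dy": 0,"dz": 0,"wx": 0,"wy": 0,"wz": 0}
    - {"dx": 0,"dy": 0,"dz": 0,"wx": 0,"wy": 0,"wz": 0}
    - {"dx": 0,"dy": 0,"dz": 0,"wx": 0,"wy": 0,"wz": 0}
  grip: 35
  force: 40

```text
clock: 15.8
tool_pos: [546.9, -305.3, -18.9]
tool_rot: [0.999, 0.043, -0.0, -0.0]
ft_force: [-0.3, 0.2, -0.5]
opening: 34.9
```

Call:
arm_command:
  moves:
    - {"dx": 0,"dy": 0,"dz": -10,"wx": 0,"wy": 0,"wz": 0}
    - {"dx": 0,"dy": 0,"dz": -20,"wx": 0,"wy": 0,"wz": 0}
    - {"dx": 0,"dy": 0,"dz": -30,"wx": 0,"wy": 0,"wz": 0}
    - {"dx": 0,"dy": 0,"dz": -40,"wx": 0,"wy": 0,"wz": 0}
    - {"dx": 0,"dy": 0,"dz": -40,"wx": 0,"wy": 0,"wz": 0}
    - {"dx": 0,"dy": 0,"dz": -40,"wx": 0,"wy": 0,"wz": 0}
    - {"dx": 0,"dy": 0,"dz": -40,"wx": 0,"wy": 0,"wz": 0}
    - {"dx": 0,"dy": 0,"dz": -40,"wx": 0,"wy": 0,"wz": 0}
    - {"dx": 0,"dy": 0,"dz": -30,"wx": 0,"wy": 0,"wz": 0}
    - {"dx": 0,"dy": 0,"dz": -10,"wx": 0,"wy": 0,"wz": 0}
    - {"dx": 0,"dy": 0,"dz": 0,"wx": 0,"wy": 0,"wz": 0}
    - {"dx": 0,"dy": 0,"dz": 0,"wx": 0,"wy": 0,"wz": 0}

```text
clock: 17.0
tool_pos: [546.2, -304.9, 279.9]
tool_rot: [0.999, 0.043, -0.001, -0.0]
ft_force: [-1.0, -0.3, -1.5]
opening: 35.0
```

```bash
python3 -c "
from h import *
rel(None);a=look('side','s6',(260,60,430,310),2.4)"
```

```text
tcp [ 546.2 -304.9  279.9] toolx [ 0.996  0.086 -0.001] tooly [ 0.086 -0.996 -0.001] z [-0.001  0.001 -1.   ] t 17.0 F [-1.  -0.3 -1.5] M [-0.01  0.05 -0.02] open 35.0 j [-0.51  0.3   1.55  0.    1.3   0.97]
```

View pics/s6.png

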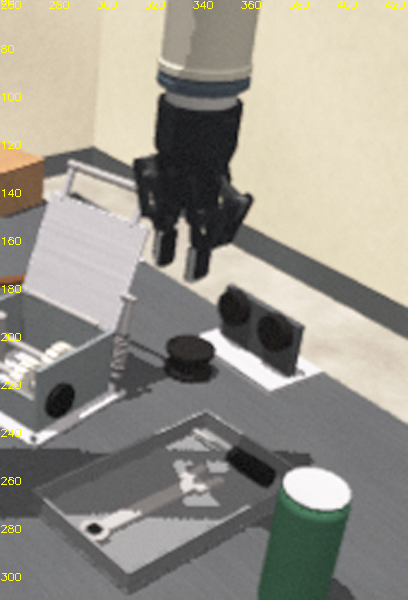

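The spanner lies on the tray floor, with the ring at about (300,281) and the fork at (338,262), clear of the screwdriver. Next I go above the guard bar, with jaws along drive x.

Call:
arm_command:
  moves:
    - {"dx": 7,"dy": -12,"dz": -3,"wx": 0,"wy": 0,"wz": 0}
    - {"dx": 13,"dy": -22,"dz": -4,"wx": 0,"wy": 0,"wz": 0}
    - {"dx": 14,"dy": -24,"dz": -3,"wx": 0,"wy": 0,"wz": 0}
    - {"dx": 14,"dy": -24,"dz": 0,"wx": 0,"wy": 0,"wz": 0}
    - {"dx": 14,"dy": -24,"dz": 0,"wx": 0,"wy": 0,"wz": 0}
    - {"dx": 14,"dy": -24,"dz": 0,"wx": 0,"wy": 0,"wz": 0}
    - {"dx": 14,"dy": -24,"dz": 0,"wx": 0,"wy": 0,"wz": 0}
    - {"dx": 14,"dy": -24,"dz": 0,"wx": 0,"wy": 0,"wz": 0}
    - {"dx": 14,"dy": -24,"dz": 0,"wx": 0,"wy": 0,"wz": 0}
    - {"dx": 14,"dy": -24,"dz": 0,"wx": 0,"wy": 0,"wz": 0}
    - {"dx": 14,"dy": -23,"dz": 0,"wx": 0,"wy": 0,"wz": 0}
    - {"dx": 14,"dy": -22,"dz": 0,"wx": 0,"wy": 0,"wz": 0}
    - {"dx": 10,"dy": -17,"dz": 0,"wx": 0,"wy": 0,"wz": 0}
    - {"dx": 4,"dy": -7,"dz": 0,"wx": 0,"wy": 0,"wz": 0}
  grip: 60

```text
clock: 18.45
tool_pos: [695.1, 5.9, 290.1]
tool_rot: [0.999, 0.044, -0.001, -0.0]
ft_force: [0.0, 0.5, 0.8]
opening: 60.3
```

Call:
arm_command:
  moves:
    - {"dx": 0,"dy": 0,"dz": 0,"wx": 0,"wy": 0,"wz": -7}
    - {"dx": 0,"dy": 0,"dz": 0,"wx": 0,"wy": 0,"wz": -7}
    - {"dx": 0,"dy": 0,"dz": 0,"wx": 0,"wy": 0,"wz": -7}
    - {"dx": 0,"dy": 0,"dz": 0,"wx": 0,"wy": 0,"wz": -7}
    - {"dx": 0,"dy": 0,"dz": 0,"wx": 0,"wy": 0,"wz": -7}
    - {"dx": 0,"dy": 0,"dz": 0,"wx": 0,"wy": 0,"wz": -7}
    - {"dx": 0,"dy": 0,"dz": 0,"wx": 0,"wy": 0,"wz": -7}
    - {"dx": 0,"dy": 0,"dz": 0,"wx": 0,"wy": 0,"wz": -7}
    - {"dx": 0,"dy": 0,"dz": 0,"wx": 0,"wy": 0,"wz": -7}
    - {"dx": 0,"dy": 0,"dz": 0,"wx": 0,"wy": 0,"wz": -7}
    - {"dx": 0,"dy": 0,"dz": 0,"wx": 0,"wy": 0,"wz": -7}
    - {"dx": 0,"dy": 0,"dz": 0,"wx": 0,"wy": 0,"wz": -7}
    - {"dx": 0,"dy": 0,"dz": 0,"wx": 0,"wy": 0,"wz": -7}
    - {"dx": 0,"dy": 0,"dz": 0,"wx": 0,"wy": 0,"wz": -7}
    - {"dx": 0,"dy": 0,"dz": 0,"wx": 0,"wy": 0,"wz": 0}
    - {"dx": 0,"dy": 0,"dz": 0,"wx": 0,"wy": 0,"wz": 0}

```text
clock: 20.05
tool_pos: [694.6, 3.2, 291.0]
tool_rot: [0.625, 0.781, -0.0, -0.0]
ft_force: [-0.4, 0.1, -0.1]
opening: 60.1
```

```bash
python3 -c "
from h import *
rel([694,4.3,233]);print(proj(look('side','s7',(260,60,345,215),3.8),(694,4.3,270)))
b=look('top','t7',(195,75,315,215),3)
x=cv2.imread('pics/s7.png');y=cv2.imread('pics/t7.png');h=max(len(x),len(y))
p=lambda i:cv2.copyMakeBorder(i,0,h-len(i),0,0,0)
cv2.imwrite('pics/c7.png',np.hstack([p(x),p(y)]))"
```

```text
tcp [694.6   3.2 291. ] toolx [-0.22   0.976 -0.   ] tooly [ 0.976  0.22  -0.001] z [-0.001 -0.    -1.   ] t 20.05 F [-0.4  0.1 -0.1] M [ 0.04  0.07 -0.02] open 60.1 j [ 0.    0.4   1.37 -0.    1.36 -0.22]
tool delta [ 1.2 -0.3 58. ]
[305.09084045 134.03064638]
```

Position matches. Descend and close, then check the opening against the 12 mm bar.

Call:
arm_command:
  moves:
    - {"dx": 0,"dy": 0,"dz": 8,"wx": 0,"wy": 0,"wz": 0}
    - {"dx": 0,"dy": 0,"dz": 12,"wx": 0,"wy": 0,"wz": 0}
    - {"dx": 0,"dy": 0,"dz": 14,"wx": 0,"wy": 0,"wz": 0}
    - {"dx": 0,"dy": 0,"dz": 12,"wx": 0,"wy": 0,"wz": 0}
    - {"dx": 0,"dy": 0,"dz": 8,"wx": 0,"wy": 0,"wz": 0}
    - {"dx": 0,"dy": 0,"dz": 4,"wx": 0,"wy": 0,"wz": 0}
    - {"dx": 0,"dy": 0,"dz": 0,"wx": 0,"wy": 0,"wz": 0}

```text
clock: 20.85
tool_pos: [694.6, 3.6, 232.4]
tool_rot: [0.623, 0.782, -0.0, -0.0]
ft_force: [0.8, -0.1, 0.0]
opening: 59.8
```

Call:
arm_command:
  moves:
    - {"dx": 0,"dy": 0,"dz": 0,"wx": 0,"wy": 0,"wz": 0}
    - {"dx": 0,"dy": 0,"dz": 0,"wx": 0,"wy": 0,"wz": 0}
    - {"dx": 0,"dy": 0,"dz": 0,"wx": 0,"wy": 0,"wz": 0}
    - {"dx": 0,"dy": 0,"dz": 0,"wx": 0,"wy": 0,"wz": 0}
    - {"dx": 0,"dy": 0,"dz": 0,"wx": 0,"wy": 0,"wz": 0}
    - {"dx": 0,"dy": 0,"dz": 0,"wx": 0,"wy": 0,"wz": 0}
    - {"dx": 0,"dy": 0,"dz": 0,"wx": 0,"wy": 0,"wz": 0}
    - {"dx": 0,"dy": 0,"dz": 0,"wx": 0,"wy": 0,"wz": 0}
  grip: 0
  force: 40

```text
clock: 21.65
tool_pos: [693.4, 3.2, 233.8]
tool_rot: [0.623, 0.782, -0.001, -0.001]
ft_force: [-7.0, -1.6, 5.4]
opening: 10.6
```

```bash
python3 -c "
from h import *
rel(None)
yaw=np.radians(13);e=np.array([np.cos(yaw),np.sin(yaw)])
f=lambda p:np.array([-184*np.cos(p)+3*np.sin(p),184*np.sin(p)+3*np.cos(p)])
ps=np.linspace(1.95,0,31);P=np.array([f(p) for p in ps]);D=np.diff(P,axis=0)
print(D.round(1).tolist())
"
```

```text
tcp [693.4   3.2 233.8] toolx [-0.224  0.975 -0.   ] tooly [ 0.975  0.224 -0.003] z [-0.003 -0.001 -1.   ] t 21.65 F [-7.  -1.6  5.4] M [-0.28  1.2   0.12] open 10.6 j [ 0.    0.44  1.44 -0.    1.26 -0.22]
[[-11.2, 4.2], [-11.4, 3.5], [-11.6, 2.8], [-11.8, 2.0], [-11.9, 1.2], [-12.0, 0.5], [-12.0, -0.3], [-11.9, -1.1], [-11.8, -1.9], [-11.7, -2.6], [-11.5, -3.4], [-11.2, -4.1], [-10.9, -4.8], [-10.6, -5.5], [-10.2, -6.2], [-9.8, -6.9], [-9.3, -7.5], [-8.8, -8.1], [-8.3, -8.6], [-7.7, -9.2], [-7.1, -9.6], [-6.4, -10.1], [-5.8, -10.5], [-5.1, -10.8], [-4.4, -11.1], [-3.6, -11.4], [-2.9, -11.6], [-2.1, -11.8], [-1.4, -11.9], [-0.6, -11.9]]
```

The bar is gripped (10.6 mm). Swinging the guard along its arc at about 0.65 rad/s, in segments with force checks.

Call:
arm_command:
  moves:
    - {"dx": 0,"dy": -5,"dz": -2,"wx": 0,"wy": 0,"wz": 0}
    - {"dx": 0,"dy": -6.2,"dz": -2.2,"wx": 0,"wy": 0,"wz": 0}
    - {"dx": 0,"dy": -11.4,"dz": -3.5,"wx": 0,"wy": 0,"wz": 0}
    - {"dx": 0,"dy": -11.6,"dz": -2.8,"wx": 0,"wy": 0,"wz": 0}
    - {"dx": 0,"dy": -11.8,"dz": -2,"wx": 0,"wy": 0,"wz": 0}
    - {"dx": 0,"dy": -11.9,"dz": -1.2,"wx": 0,"wy": 0,"wz": 0}
    - {"dx": 0,"dy": -12,"dz": -0.5,"wx": 0,"wy": 0,"wz": 0}
    - {"dx": 0,"dy": 0,"dz": 0,"wx": 0,"wy": 0,"wz": 0}

```text
clock: 22.45
tool_pos: [625.5, -13.1, 248.6]
tool_rot: [0.623, 0.782, -0.0, 0.001]
ft_force: [2.7, -3.8, 5.4]
opening: 10.5
```

Call:
arm_command:
  moves:
    - {"dx": 0,"dy": -12,"dz": 0.3,"wx": 0,"wy": 0,"wz": 0}
    - {"dx": 0,"dy": -11.9,"dz": 1.1,"wx": 0,"wy": 0,"wz": 0}
    - {"dx": 0,"dy": -11.8,"dz": 1.9,"wx": 0,"wy": 0,"wz": 0}
    - {"dx": 0,"dy": -11.7,"dz": 2.6,"wx": 0,"wy": 0,"wz": 0}
    - {"dx": 0,"dy": -11.5,"dz": 3.4,"wx": 0,"wy": 0,"wz": 0}
    - {"dx": 0,"dy": -11.2,"dz": 4.1,"wx": 0,"wy": 0,"wz": 0}
    - {"dx": 0,"dy": 0,"dz": 0,"wx": 0,"wy": 0,"wz": 0}

```text
clock: 23.15
tool_pos: [555.4, -29.3, 233.3]
tool_rot: [0.623, 0.782, -0.002, -0.001]
ft_force: [-0.2, -6.6, 1.1]
opening: 10.0
```

Call:
arm_command:
  moves:
    - {"dx": 0,"dy": -10.9,"dz": 4.8,"wx": 0,"wy": 0,"wz": 0}
    - {"dx": 0,"dy": -10.6,"dz": 5.5,"wx": 0,"wy": 0,"wz": 0}
    - {"dx": 0,"dy": -10.2,"dz": 6.2,"wx": 0,"wy": 0,"wz": 0}
    - {"dx": 0,"dy": -9.8,"dz": 6.9,"wx": 0,"wy": 0,"wz": 0}
    - {"dx": 0,"dy": -9.3,"dz": 7.5,"wx": 0,"wy": 0,"wz": 0}
    - {"dx": 0,"dy": -8.8,"dz": 8.1,"wx": 0,"wy": 0,"wz": 0}
    - {"dx": 0,"dy": -8.3,"dz": 8.6,"wx": 0,"wy": 0,"wz": 0}
    - {"dx": 0,"dy": 0,"dz": 0,"wx": 0,"wy": 0,"wz": 0}

```text
clock: 23.95
tool_pos: [488.8, -44.5, 184.6]
tool_rot: [0.623, 0.782, -0.002, -0.001]
ft_force: [0.0, -8.6, -3.8]
opening: 10.5
```

Call:
arm_command:
  moves:
    - {"dx": 0,"dy": -7.7,"dz": 9.2,"wx": 0,"wy": 0,"wz": 0}
    - {"dx": 0,"dy": -7.1,"dz": 9.6,"wx": 0,"wy": 0,"wz": 0}
    - {"dx": 0,"dy": -6.4,"dz": 10.1,"wx": 0,"wy": 0,"wz": 0}
    - {"dx": 0,"dy": -5.8,"dz": 10.5,"wx": 0,"wy": 0,"wz": 0}
    - {"dx": 0,"dy": -5.1,"dz": 10.8,"wx": 0,"wy": 0,"wz": 0}
    - {"dx": 0,"dy": 0,"dz": 0,"wx": 0,"wy": 0,"wz": 0}

```text
clock: 24.55
tool_pos: [458.2, -51.2, 134.4]
tool_rot: [0.623, 0.782, -0.002, -0.001]
ft_force: [1.2, -9.5, -4.9]
opening: 10.2
```

```bash
python3 -c "
from h import *
rel(None)"
```

```text
tcp [458.2 -51.2 134.4] toolx [-0.224  0.975 -0.001] tooly [ 0.975  0.224 -0.004] z [-0.004 -0.002 -1.   ] t 24.55 F [ 1.2 -9.5 -4.9] M [-1.3  -0.24  0.05] open 10.2 j [-0.11  0.19  2.04 -0.    0.91 -0.34]
```

Call:
arm_command:
  moves:
    - {"dx": 0,"dy": -4.4,"dz": 11.1,"wx": 0,"wy": 0,"wz": 0}
    - {"dx": 0,"dy": -3.6,"dz": 11.4,"wx": 0,"wy": 0,"wz": 0}
    - {"dx": 0,"dy": -2.9,"dz": 11.6,"wx": 0,"wy": 0,"wz": 0}
    - {"dx": 0,"dy": -2.1,"dz": 11.8,"wx": 0,"wy": 0,"wz": 0}
    - {"dx": 0,"dy": -0.7,"dz": 6,"wx": 0,"wy": 0,"wz": 0}
    - {"dx": 0,"dy": -0.7,"dz": 6,"wx": 0,"wy": 0,"wz": 0}
    - {"dx": 0,"dy": -0.3,"dz": 4,"wx": 0,"wy": 0,"wz": 0}
    - {"dx": 0,"dy": 0,"dz": 0,"wx": 0,"wy": 0,"wz": 0}
    - {"dx": 0,"dy": 0,"dz": 0,"wx": 0,"wy": 0,"wz": 0}

```text
clock: 25.45
tool_pos: [445.2, -54.1, 73.8]
tool_rot: [0.623, 0.782, -0.001, -0.0]
ft_force: [2.3, -6.3, -5.2]
opening: 10.1
```

Call:
arm_command:
  moves:
    - {"dx": 0,"dy": 0,"dz": 3,"wx": 0,"wy": 0,"wz": 0}
    - {"dx": 0,"dy": 0,"dz": 3,"wx": 0,"wy": 0,"wz": 0}
    - {"dx": 0,"dy": 0,"dz": 0,"wx": 0,"wy": 0,"wz": 0}

```text
clock: 25.75
tool_pos: [445.0, -54.0, 68.9]
tool_rot: [0.623, 0.782, -0.001, -0.001]
ft_force: [-3.3, -6.2, 13.5]
opening: 10.2
```

The guard is down: the bar stopped at the shut height and the upward force is 13.5 N. Hold, release, and back off to look at the screw.

Call:
arm_command:
  moves:
    - {"dx": 0,"dy": 0,"dz": 0,"wx": 0,"wy": 0,"wz": 0}
    - {"dx": 0,"dy": 0,"dz": 0,"wx": 0,"wy": 0,"wz": 0}
    - {"dx": 0,"dy": 0,"dz": 0,"wx": 0,"wy": 0,"wz": 0}

```text
clock: 26.05
tool_pos: [445.0, -54.0, 68.9]
tool_rot: [0.623, 0.782, -0.001, -0.001]
ft_force: [-3.5, -7.0, 12.9]
opening: 10.6
```

Call:
arm_command:
  moves:
    - {"dx": 0,"dy": 0,"dz": 0,"wx": 0,"wy": 0,"wz": 0}
    - {"dx": 0,"dy": 0,"dz": 0,"wx": 0,"wy": 0,"wz": 0}
    - {"dx": 0,"dy": 0,"dz": 0,"wx": 0,"wy": 0,"wz": 0}
    - {"dx": 0,"dy": 0,"dz": 0,"wx": 0,"wy": 0,"wz": 0}
  grip: 27

```text
clock: 26.45
tool_pos: [446.1, -53.3, 68.1]
tool_rot: [0.623, 0.782, -0.0, -0.0]
ft_force: [0.1, 0.8, -0.0]
opening: 26.9
```

Call:
arm_command:
  moves:
    - {"dx": 0,"dy": 0,"dz": -8,"wx": 0,"wy": 0,"wz": 0}
    - {"dx": 0,"dy": 0,"dz": -15,"wx": 0,"wy": 0,"wz": 0}
    - {"dx": 0,"dy": 0,"dz": -25,"wx": 0,"wy": 0,"wz": 0}
    - {"dx": 0,"dy": 0,"dz": -30,"wx": 0,"wy": 0,"wz": 0}
    - {"dx": 0,"dy": 0,"dz": -25,"wx": 0,"wy": 0,"wz": 0}
    - {"dx": 0,"dy": -15,"dz": -15,"wx": 0,"wy": 0,"wz": 0}
    - {"dx": 0,"dy": -25,"dz": -2,"wx": 0,"wy": 0,"wz": 0}
    - {"dx": 0,"dy": -25,"dz": 0,"wx": 0,"wy": 0,"wz": 0}
    - {"dx": 0,"dy": -10,"dz": 0,"wx": 0,"wy": 0,"wz": 0}
    - {"dx": 0,"dy": 0,"dz": 0,"wx": 0,"wy": 0,"wz": 0}

```text
clock: 27.45
tool_pos: [372.8, -70.3, 188.6]
tool_rot: [0.623, 0.782, 0.0, 0.0]
ft_force: [0.1, -0.9, -0.1]
opening: 26.7
```

```bash
python3 -c "
from h import *;import pickle
rel([540.4,22.1,93]);a=look('side','s8',(225,150,345,265),3.4);b=look('top','t8',(195,75,315,215),3)
pickle.dump((a,b),open('f8.pkl','wb'))
print(proj(a,(540.4,22.1,143)),proj(b,(540.4,22.1,143)))
x=cv2.imread('pics/s8.png');y=cv2.imread('pics/t8.png');h=max(len(x),len(y))
p=lambda i:cv2.copyMakeBorder(i,0,h-len(i),0,0,0)
cv2.imwrite('pics/c8.png',np.hstack([p(x),p(y)]))"
```

```text
tcp [372.8 -70.3 188.6] toolx [-0.223  0.975 -0.   ] tooly [0.975 0.223 0.   ] z [ 0. -0. -1.] t 27.45 F [ 0.1 -0.9 -0.1] M [ 0.02 -0.01  0.01] open 26.7 j [-0.19 -0.02  2.14  0.    1.02 -0.42]
tool delta [ 52.7 183.9  95.7]
[259.45707464 178.57133487] [244.43681668 165.07289186]
```

View pics/c8.png

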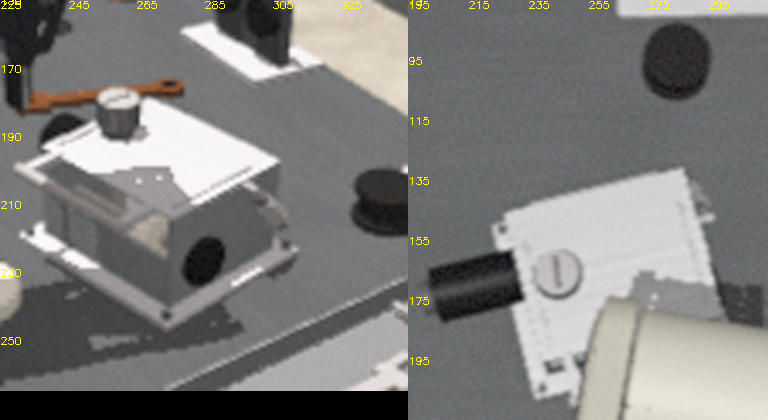

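Guard shut. The screw head is at (244.4,165.4) in the top view, where the prediction was (244.4,165.1), and the side view agrees within 1 px. The slot points roughly up-down in the image. Moving above it and pre-turning anticlockwise.

Call:
arm_command:
  moves:
    - {"dx": 2.7,"dy": 10,"dz": 0,"wx": 0,"wy": 0,"wz": 0}
    - {"dx": 6,"dy": 20,"dz": 4,"wx": 0,"wy": 0,"wz": 0}
    - {"dx": 7,"dy": 25,"dz": 5,"wx": 0,"wy": 0,"wz": 0}
    - {"dx": 8,"dy": 28,"dz": 5,"wx": 0,"wy": 0,"wz": 0}
    - {"dx": 8,"dy": 28,"dz": 5,"wx": 0,"wy": 0,"wz": 0}
    - {"dx": 8,"dy": 28,"dz": 5,"wx": 0,"wy": 0,"wz": 0}
    - {"dx": 6,"dy": 22,"dz": 5,"wx": 0,"wy": 0,"wz": 0}
    - {"dx": 5,"dy": 15,"dz": 3,"wx": 0,"wy": 0,"wz": 0}
    - {"dx": 2,"dy": 7.9,"dz": 3,"wx": 0,"wy": 0,"wz": 0}
    - {"dx": 0,"dy": 0,"dz": 0,"wx": 0,"wy": 0,"wz": -8}
    - {"dx": 0,"dy": 0,"dz": 0,"wx": 0,"wy": 0,"wz": -8}
    - {"dx": 0,"dy": 0,"dz": 0,"wx": 0,"wy": 0,"wz": -8}
    - {"dx": 0,"dy": 0,"dz": 0,"wx": 0,"wy": 0,"wz": -8}
    - {"dx": 0,"dy": 0,"dz": 0,"wx": 0,"wy": 0,"wz": -8}
    - {"dx": 0,"dy": 0,"dz": 0,"wx": 0,"wy": 0,"wz": -8}
    - {"dx": 0,"dy": 0,"dz": 0,"wx": 0,"wy": 0,"wz": 0}
    - {"dx": 0,"dy": 0,"dz": 0,"wx": 0,"wy": 0,"wz": 0}
  grip: 66

```text
clock: 29.25
tool_pos: [540.9, 22.2, 153.2]
tool_rot: [0.253, 0.967, -0.0, -0.0]
ft_force: [0.4, -0.4, -0.3]
opening: 65.9
```

```bash
python3 -c "
from h import *
rel([540.4,22.1,93])"
```

```text
tcp [540.9  22.2 153.2] toolx [-0.872  0.49   0.   ] tooly [ 0.49   0.872 -0.   ] z [-0. -0. -1.] t 29.25 F [ 0.4 -0.4 -0.3] M [-0.06  0.02 -0.01] open 65.9 j [ 0.04  0.29  1.87 -0.    0.99 -1.02]
tool delta [ 0.3 -0.3 60.2]
```

Call:
arm_command:
  moves:
    - {"dx": 0,"dy": 0,"dz": 8,"wx": 0,"wy": 0,"wz": 0}
    - {"dx": 0,"dy": 0,"dz": 12,"wx": 0,"wy": 0,"wz": 0}
    - {"dx": 0,"dy": 0,"dz": 14,"wx": 0,"wy": 0,"wz": 0}
    - {"dx": 0,"dy": 0,"dz": 12,"wx": 0,"wy": 0,"wz": 0}
    - {"dx": 0,"dy": 0,"dz": 8,"wx": 0,"wy": 0,"wz": 0}
    - {"dx": 0,"dy": 0,"dz": 4,"wx": 0,"wy": 0,"wz": 0}
    - {"dx": 0,"dy": 0,"dz": 0,"wx": 0,"wy": 0,"wz": 0}

```text
clock: 29.95
tool_pos: [540.6, 22.3, 94.5]
tool_rot: [0.251, 0.968, -0.0, -0.001]
ft_force: [0.4, 0.4, 0.1]
opening: 65.8
```

Call:
arm_command:
  moves:
    - {"dx": 0,"dy": 0,"dz": 0,"wx": 0,"wy": 0,"wz": 0}
    - {"dx": 0,"dy": 0,"dz": 0,"wx": 0,"wy": 0,"wz": 0}
    - {"dx": 0,"dy": 0,"dz": 0,"wx": 0,"wy": 0,"wz": 0}
    - {"dx": 0,"dy": 0,"dz": 0,"wx": 0,"wy": 0,"wz": 0}
    - {"dx": 0,"dy": 0,"dz": 0,"wx": 0,"wy": 0,"wz": 0}
    - {"dx": 0,"dy": 0,"dz": 0,"wx": 0,"wy": 0,"wz": 0}
  grip: 15
  force: 40

```text
clock: 30.55
tool_pos: [540.8, 21.2, 96.2]
tool_rot: [0.251, 0.968, -0.001, 0.0]
ft_force: [-4.3, -6.6, 6.7]
opening: 38.4
```

Call:
arm_command:
  moves:
    - {"dx": 0,"dy": 0,"dz": 0,"wx": 0,"wy": 0,"wz": 4}
    - {"dx": 0,"dy": 0,"dz": 0,"wx": 0,"wy": 0,"wz": 6}
    - {"dx": 0,"dy": 0,"dz": 0,"wx": 0,"wy": 0,"wz": 6}
    - {"dx": 0,"dy": 0,"dz": 0,"wx": 0,"wy": 0,"wz": 6}
    - {"dx": 0,"dy": 0,"dz": 0,"wx": 0,"wy": 0,"wz": 6}
    - {"dx": 0,"dy": 0,"dz": 0,"wx": 0,"wy": 0,"wz": 6}
    - {"dx": 0,"dy": 0,"dz": 0,"wx": 0,"wy": 0,"wz": 6}
    - {"dx": 0,"dy": 0,"dz": 0,"wx": 0,"wy": 0,"wz": 0}

```text
clock: 31.35
tool_pos: [540.4, 20.9, 96.3]
tool_rot: [0.568, 0.823, -0.001, 0.0]
ft_force: [-5.3, -7.1, 9.6]
opening: 38.5
```

```bash
python3 -c "
from h import *
rel(None)"
```

```text
tcp [540.4  20.9  96.3] toolx [-0.354  0.935 -0.002] tooly [ 0.935  0.354 -0.002] z [-0.001 -0.002 -1.   ] t 31.35 F [-5.3 -7.1  9.6] M [-1.38  0.87 -0.02] open 38.5 j [ 0.04  0.36  1.91 -0.    0.87 -0.32]
```

Head gripped (38.5 mm) and turned 40° freely. Continuing until the torque rises.

Call:
arm_command:
  moves:
    - {"dx": 0,"dy": 0,"dz": 0,"wx": 0,"wy": 0,"wz": 4}
    - {"dx": 0,"dy": 0,"dz": 0,"wx": 0,"wy": 0,"wz": 4}
    - {"dx": 0,"dy": 0,"dz": 0,"wx": 0,"wy": 0,"wz": 4}
    - {"dx": 0,"dy": 0,"dz": 0,"wx": 0,"wy": 0,"wz": 0}

```text
clock: 31.75
tool_pos: [540.2, 20.9, 96.2]
tool_rot: [0.651, 0.759, -0.001, 0.0]
ft_force: [-5.8, -7.6, 9.3]
opening: 38.5
```

```bash
python3 -c "
from h import *
rel(None)"
```

```text
tcp [540.2  20.9  96.2] toolx [-0.153  0.988 -0.002] tooly [ 0.988  0.153 -0.001] z [-0.001 -0.002 -1.   ] t 31.75 F [-5.8 -7.6  9.3] M [-1.4   1.   -0.04] open 38.5 j [ 0.04  0.36  1.91 -0.    0.87 -0.12]
```

Call:
arm_command:
  moves:
    - {"dx": 0,"dy": 0,"dz": 0,"wx": 0,"wy": 0,"wz": 4}
    - {"dx": 0,"dy": 0,"dz": 0,"wx": 0,"wy": 0,"wz": 4}
    - {"dx": 0,"dy": 0,"dz": 0,"wx": 0,"wy": 0,"wz": 0}

```text
clock: 32.05
tool_pos: [540.1, 20.9, 96.2]
tool_rot: [0.702, 0.712, -0.001, 0.0]
ft_force: [-6.6, -8.9, 9.5]
opening: 38.3
```

```bash
python3 -c "
from h import *
rel(None)"
```

```text
tcp [540.1  20.9  96.2] toolx [-0.014  1.    -0.002] tooly [ 1.     0.014 -0.001] z [-0.001 -0.002 -1.   ] t 32.05 F [-6.6 -8.9  9.5] M [-1.39  1.12 -0.04] open 38.3 j [ 0.04  0.36  1.91 -0.    0.87  0.02]
```

Call:
arm_command:
  moves:
    - {"dx": 0,"dy": 0,"dz": 0,"wx": 0,"wy": 0,"wz": 4}
    - {"dx": 0,"dy": 0,"dz": 0,"wx": 0,"wy": 0,"wz": 4}
    - {"dx": 0,"dy": 0,"dz": 0,"wx": 0,"wy": 0,"wz": 0}

```text
clock: 32.35
tool_pos: [540.0, 20.8, 96.2]
tool_rot: [0.749, 0.662, -0.001, 0.0]
ft_force: [-6.4, -7.8, 10.2]
opening: 38.3
```

```bash
python3 -c "
from h import *
rel(None)"
```

```text
tcp [540.   20.8  96.2] toolx [ 0.123  0.992 -0.003] tooly [ 0.992 -0.123 -0.001] z [-0.002 -0.003 -1.   ] t 32.35 F [-6.4 -7.8 10.2] M [-1.31  1.13  0.72] open 38.3 j [ 0.04  0.36  1.91 -0.    0.87  0.16]
```

Call:
arm_command:
  moves:
    - {"dx": 0,"dy": 0,"dz": 0,"wx": 0,"wy": 0,"wz": 3}
    - {"dx": 0,"dy": 0,"dz": 0,"wx": 0,"wy": 0,"wz": 3}
    - {"dx": 0,"dy": 0,"dz": 0,"wx": 0,"wy": 0,"wz": 0}

```text
clock: 32.65
tool_pos: [540.1, 21.7, 96.1]
tool_rot: [0.783, 0.622, -0.001, 0.0]
ft_force: [-6.5, -4.6, 8.5]
opening: 38.1
```

```bash
python3 -c "
from h import *
rel(None)"
```

```text
tcp [540.1  21.7  96.1] toolx [ 0.226  0.974 -0.002] tooly [ 0.974 -0.226 -0.001] z [-0.001 -0.001 -1.   ] t 32.65 F [-6.5 -4.6  8.5] M [-0.54  0.94  0.59] open 38.1 j [ 0.04  0.36  1.91 -0.    0.87  0.27]
```

The torque jumped from 0.04 to about 0.7 N m at roughly 65°, so the screw is seated and the pads now slip. Release, lift clear and check.

Call:
arm_command:
  moves:
    - {"dx": 0,"dy": 0,"dz": 0,"wx": 0,"wy": 0,"wz": 0}
    - {"dx": 0,"dy": 0,"dz": 0,"wx": 0,"wy": 0,"wz": 0}
    - {"dx": 0,"dy": 0,"dz": 0,"wx": 0,"wy": 0,"wz": 0}
    - {"dx": 0,"dy": 0,"dz": 0,"wx": 0,"wy": 0,"wz": 0}
    - {"dx": 0,"dy": 0,"dz": 0,"wx": 0,"wy": 0,"wz": 0}
  grip: 66

```text
clock: 33.15
tool_pos: [541.1, 22.3, 95.3]
tool_rot: [0.783, 0.622, 0.0, 0.0]
ft_force: [0.1, -0.3, -0.5]
opening: 66.3
```

Call:
arm_command:
  moves:
    - {"dx": 0,"dy": 0,"dz": -8,"wx": 0,"wy": 0,"wz": 0}
    - {"dx": 0,"dy": 0,"dz": -20,"wx": 0,"wy": 0,"wz": 0}
    - {"dx": 0,"dy": 0,"dz": -30,"wx": 0,"wy": 0,"wz": 0}
    - {"dx": 0,"dy": 0,"dz": -30,"wx": 0,"wy": 0,"wz": 0}
    - {"dx": 0,"dy": -20,"dz": -20,"wx": 0,"wy": 0,"wz": 0}
    - {"dx": 0,"dy": -35,"dz": -10,"wx": 0,"wy": 0,"wz": 0}
    - {"dx": 0,"dy": -35,"dz": 0,"wx": 0,"wy": 0,"wz": 0}
    - {"dx": 0,"dy": -35,"dz": 0,"wx": 0,"wy": 0,"wz": 0}
    - {"dx": 0,"dy": -30,"dz": 0,"wx": 0,"wy": 0,"wz": 0}
    - {"dx": 0,"dy": -10,"dz": 0,"wx": 0,"wy": 0,"wz": 0}
    - {"dx": 0,"dy": 0,"dz": 0,"wx": 0,"wy": 0,"wz": 0}
    - {"dx": 0,"dy": 0,"dz": 0,"wx": 0,"wy": 0,"wz": 0}

```text
clock: 34.35
tool_pos: [381.7, 59.6, 213.9]
tool_rot: [0.783, 0.622, 0.001, 0.001]
ft_force: [0.7, -0.4, 0.1]
opening: 66.0
```

```bash
python3 -c "
from h import *
rel(None);a=look('side','s9',(225,150,425,310),2.2);b=look('top','t9',(205,130,285,215),4)
x=cv2.imread('pics/s9.png');y=cv2.imread('pics/t9.png');h=max(len(x),len(y))
p=lambda i:cv2.copyMakeBorder(i,0,h-len(i),0,0,0)
cv2.imwrite('pics/c9.png',np.hstack([p(x),p(y)]))"
```

```text
tcp [381.7  59.6 213.9] toolx [0.226 0.974 0.001] tooly [ 0.974 -0.226  0.002] z [ 0.002  0.    -1.   ] t 34.35 F [ 0.7 -0.4  0.1] M [-0.01  0.02  0.04] open 66.0 j [ 0.15 -0.04  2.1  -0.    1.09  0.38]
```

View pics/c9.png

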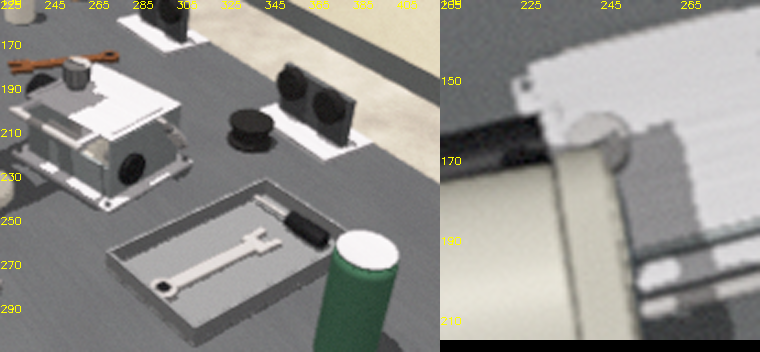

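The spanner lies flat in the tray between (298,280) and (345,258). The guard is shut with the screw upright at (260,183), and the gripper is clear. Handing in.

```bash
python3 -c "
from rig import hand_in
print(hand_in())"
```

```text
the job is handed in; nothing more can be done
None
```

I finished all three steps and handed the job in at about 34 s of the 72 s allowed. The hand-in reports no verdict.

- **Spanner:** It lies flat on the tray floor, clear of the screwdriver, in the last picture. I released it with the fingertips touching the floor, so it dropped about 10 mm, well under the 40 mm limit. The first attempt to grasp it closed on nothing. After that I pressed the closed fingers on it with about 29 N to find its height.
- **Guard:** I held it by the bar all the way down at about 0.65 rad/s. It stopped at its shut height with 13 N pushing back up, and the last picture shows it still shut.
- **Thumbscrew:** I turned it clockwise. The torque jumped from 0.04 to about 0.7 N m at roughly 65°, so I take it as seated. In the last top view the arm hid part of the screw head, so I could not check its angle by eye.
- **Disagreement:** The fingertips were about 23 mm higher than the reported tool position. The images and two touches agreed on this, and I allowed for it from then on.
- **Other things on the bench:** I touched no bystander, and those in the last view looked where they had been. I did not measure them again.

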